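Shut the spice box at the weighing counter

ROBOT

A 6-joint arm with a two-finger parallel gripper is mounted at the origin on the work surface. World frame = base frame: x ahead of the robot, y to its left, z up, the work surface at z = 0. Lengths are in m, angles in rad, forces in N, time in s.
With the tool pointing down it reaches from about 0.275 to 0.825 m from the base axis. Payload 5.2 kg.
Tool frame: the origin (TCP) lies midway between the tips of the shut fingers; the grasp point (between the pads) lies 19 mm behind it; z points along the fingers, x is the direction in which the jaws open and shut, and the axes are right-handed (so a half turn about z gives the same grasp; the last joint's range is limited). The gripper opens to 93 mm and grips with 3 to 60 N. Pads are 15 mm wide; open, the fingers measure 128 mm over their backs; the gripper's body (75 mm by 188 mm) begins 65 mm behind the grasp point.
Start: joints at [-1.449, 0.259, 1.535, -0, 1.348, -0.203], TCP at [0.176, -0.521, 0.219] pointing down, gripper open.
Joint ranges: [-3.14, 3.14], [-0.91, 2.08], [0.19, 2.58], [-1.22, 4.36], [0.22, 2.71], [-3.12, 3.12]. Speed limits (rad/s): [2.57, 2.57, 3.14, 3.14, 3.14, 3.14].

INTERFACE

Orientations are given as a unit quaternion [x, y, z, w].
In Python, from plant import manip, eyes, ticket, get_clock, get_q, get_dq, get_joint_efforts, get_ee_pos, get_ee_rot, get_wrist_force, get_wrist_torque, get_gripper_width gives the robot as it stands. Calls block until the motion is done:
- manip.move_ptp(position, orientation): joint-space move of the TCP to a pose.
- manip.servo_line(position, orientation=None, v=0.15, force_limit=None): straight line of the TCP; orientation=None keeps the orientation; v is the mean speed in m/s. With force_limit (N) it stops when the force on the tool has changed by that much, and returns True; else False.
- manip.move_joints(angles): joint-space move.
- manip.command_gripper(opening): opening from 0.0 (shut) to 1.0 (fully open); the grip force is fixed at half the most; returns when the fingers have stopped.
- manip.pause(seconds).
- manip.ik(position, orientation): joint angles nearest the present ones, or None.
- eyes.read_camera(name): name is "scene" or "top" or "wrist"; returns (picture, depth): 480x640x3 uint8, red, green, blue; 480x640 float32, m along the optical axis (not along the pixel's ray), 0 where there is no reading.
- eyes.calibration(name): a dict with "mtx" (3x3 intrinsics, pixels), "k1" (the pictures are not rectified: a ray, as slopes to the right and down, at radius r is drawn at 1 + k1 r^2 times it, then the intrinsics apply), "rvec" (rotation vector, rad) and "tvec" (3), from world to camera coordinates, as OpenCV has them. Camera axes: x right, y down, z forward; pixel columns grow to the right and rows downward; lengths in m; the calibration is good to about 2 mm. A picture is of the moment at which its call begins: read the wrist's pose just before it. calibration takes no time and is no camera call; for the wrist camera it gives the pose at the moment of the call.
A pose or a line that the arm cannot do raises manip.PlanningError and nothing moves.
- ticket.job_done(): hands the job in, once; it reports no verdict.
Readings, each from a call of its own:
- get_clock(): time.
- get_q(): joint angles.
- get_dq(): joint speeds.
- get_joint_efforts(): joint torques, N m.
- get_ee_pos(): TCP position.
- get_ee_rot(): TCP orientation.
- get_wrist_force(): force on the tool from outside, world axes, zero at the start.
- get_wrist_torque(): the same for the moment, N m.
- get_gripper_width(): opening from 0.0 (shut) to 1.0 (fully open).
Only numpy, scipy, OpenCV 4.12 (cv2) and the standard library are available. Lean on these libraries where they do the work, as an engineer would, in place of code of your own. Each camera call takes 0.05 s, during which the arm holds its last target.

TASK

Close up the spice box on the counter: with the fingertips push both red drawers fully home, and push the blue cover across to the left until the bay of spice tins is fully covered. Only push, from outside: do not grip the drawers or put fingers into them, and leave the tin, jar and pot around the box standing where they are. Any order will do.

Things in the scene. Friction and masses are not known exactly. Their poses are not given: they have to be found in the camera images.
- spice_box: fixed wooden box, 150 (x) x 300 (y) x 85 mm high. Origin: centre of its underside; +x from the drawer side to the back, +y to the left, z up. Left (y 38 to 140): bay open on top with small fixed tins, tops 25 mm below the box top. Right (y -150 to 38): flat steel deck at 85 mm over two drawers. Steel rails 6 wide, 10 mm high on the front and back top edges guide the cover.
- cover (a joint): how far the blue cover is slid open to the right (box's -y), m: 0 is fully shut over the bay (a stop), 0.112 fully open, lying on the deck. Slides stiffly (about 2 N) and stays where it is left; no spring.
- cover_edge (a point): middle of the cover's right-hand edge face (facing box -y), the face to push, 94.5 mm above the table. The cover is a solid blue slab 130 (x) x 118 (y) x 18 mm just above the deck, top at 103.5 mm, a thin white line near this edge. Shut: the point is at x 0, y 30 mm in the box's frame; open, it lies further to -y, with at least 65 mm of bare deck right of it.
- left_drawer (a joint): how far the left drawer is pulled out towards the robot along the box's -x, m: 0 is fully home (a stop; front flush with the box), 0.07 fully out. Slides stiffly (about 1.5 N) and stays where it is left; no spring, no latch.
- left_drawer_front (a point): point on the outer face of the left drawer's flat red front, on its centre line, 55 mm above the table. It moves with the drawer; drawer home: x = -75, y = -15.5 mm in the box's frame. The front is 82 mm wide, 12 mm thick, from 7 to 77 mm above the table, with no pull (the dark slot low on it is only a mark). Right behind it is the open plywood tray, 118 x 70 x 60 mm, which fingers must not touch.
- right_drawer (a joint): how far the right drawer is pulled out towards the robot along the box's -x, m: 0 is fully home (a stop; front flush with the box), 0.07 fully out. Slides stiffly (about 1.5 N) and stays where it is left; no spring, no latch.
- right_drawer_front (a point): point on the outer face of the right drawer's flat red front, on its centre line, 55 mm above the table. It moves with the drawer; drawer home: x = -75, y = -102.5 mm in the box's frame. The front is 82 mm wide, 12 mm thick, from 7 to 77 mm above the table, with no pull (the dark slot low on it is only a mark). Right behind it is the open plywood tray, 118 x 70 x 60 mm, which fingers must not touch.
- tin: loose brass-coloured can with a pale paper label and white lid, 56 mm diameter, 75 mm high, upright beside the box. Origin: centre of its underside. Leave it alone.
- jar: loose amber jar with a red cap, 64 mm diameter, 100 mm high, upright beside the box. Origin: centre of its underside. Leave it alone.
- pot: loose open white ceramic cup, 68 mm diameter, 75 mm high, upright beside the box. Origin: centre of its underside. Leave it alone. (Farther to the right stands a fixed blue weighing scale with a steel tray, 270 x 260 x 103 mm high, over 100 mm from the box; not part of the work.)

How it is judged:
By the outcome, as a careful person would: the job done as asked, in the order asked, and still so for the second after the job is handed in, with the robot touching nothing.
It also fails if it takes over 51 s, if anything falls off the work surface, if the arm or the gripper's body presses on something with over 40 N, if the wrist force passes 120 N, or if a joint passes its speed limit or range.

## Working session

There is one attempt and no reset: what is moved stays moved. The work goes in short steps, each a Python script; the robot and the scene stay as the last script left them, time stands still between calls to the robot, and variables do not carry over. Pictures are saved under pics/ and viewed, and the job is handed in when it is done.

```bash
ls; mkdir -p pics; python3 - <<'E'
from plant import *
import cv2,numpy as np
for n in("scene","top"):
    p,d=eyes.read_camera(n); cv2.imwrite(f"pics/{n}0.png",p[:,:,::-1]); np.save(f"pics/{n}0.npy",d)
    c=eyes.calibration(n);print(n,c)
print(get_clock(),get_ee_rot(),get_ee_pos())
E
```

```text
pics
scene {'mtx': array([[565.75289232,   0.        , 315.31797589],
       [  0.        , 565.75289232, 228.35185364],
       [  0.        ,   0.        ,   1.        ]]), 'k1': -0.15149823027023712, 'rvec': array([ 1.48193528,  2.11543543, -0.80592357]), 'tvec': array([ 0.21086318, -0.35347588,  1.46726142])}
top {'mtx': array([[576.71205541,   0.        , 323.72291551],
       [  0.        , 576.71205541, 239.6586581 ],
       [  0.        ,   0.        ,   1.        ]]), 'k1': 0.06571505451825468, 'rvec': array([ 2.1746342 , -2.17837488,  0.07481083]), 'tvec': array([-0.01841427,  0.63064314,  1.0908428 ])}
0.1 [ 8.12131633e-01 -5.83473702e-01 -5.45095366e-04 -5.93288651e-04] [ 0.17547635 -0.52075099  0.21790316]
```

View pics/scene0.png

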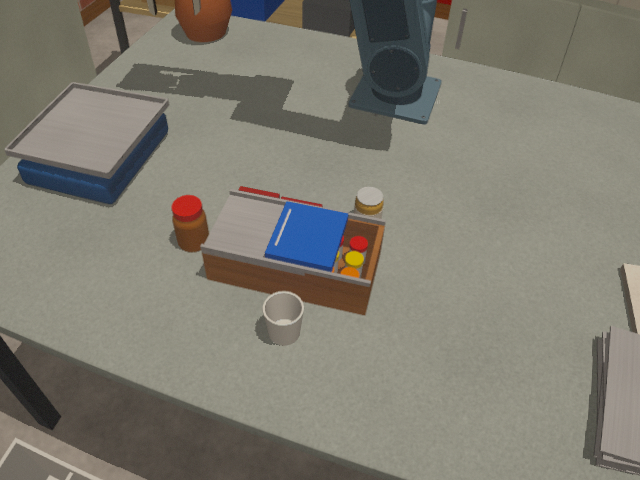

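View pics/top0.png

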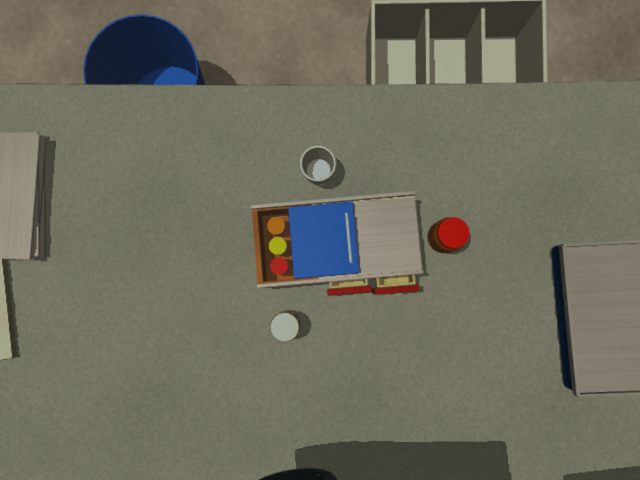

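The top view shows the box at about (255-423, 193-287), with both drawers slightly out (red fronts at about row 290). The cover is half open, with its right edge at about column 357. The jar is at (452,233), the tin at (285,326) and the pot at (318,164). I'll enlarge this area.

```bash
python3 - <<'E'
import cv2
p=cv2.imread("pics/top0.png")[180:305,240:440]
cv2.imwrite("pics/topc.png",cv2.resize(p,None,fx=4,fy=4,interpolation=cv2.INTER_CUBIC))
E
```

```text
(no output)
```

View pics/topc.png

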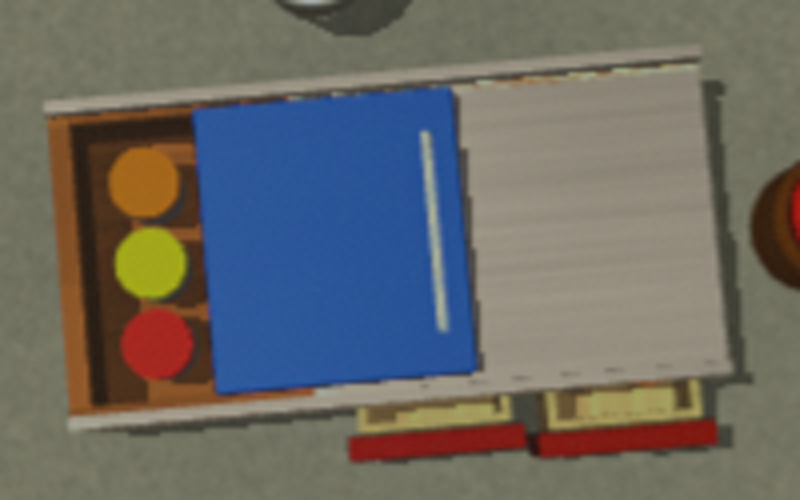

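```bash
cat > h.py <<'E'
import numpy as np,cv2
from plant import eyes
def ray(c,uv):
    K=c["mtx"];k=c["k1"]
    u=cv2.undistortPoints(np.array([[uv]],float),K,np.array([k,0,0,0.]))[0,0]
    R=cv2.Rodrigues(c["rvec"])[0];t=c["tvec"]
    return -R.T@t, R.T@np.array([u[0],u[1],1])
def at(c,uv,z):
    o,d=ray(c,uv); return o+d*(z-o[2])/d[2]
E
python3 - <<'E'
from h import *
np.set_printoptions(precision=4,suppress=True)
c=eyes.calibration("top")
f=lambda x,y:(240+x/4-.375,180+y/4-.375)
P={}
for n,x,y,z in [("FL",70,430,.095),("BL",45,102,.095),("BR",700,46,.095),("FR",733,374,.095),("cB",454,90,.1035),("cF",478,371,.1035),("L1",350,460,.077),("L2",526,447,.077),("R1",540,456,.077),("R2",717,443,.077)]:
    P[n]=at(c,f(x,y),z); print(n,P[n])
print("len",np.linalg.norm(P["FL"]-P["FR"]),np.linalg.norm(P["BL"]-P["BR"]),np.linalg.norm(P["FL"]-P["BL"]),np.linalg.norm(P["FR"]-P["BR"]))
ctr=sum(P[k] for k in("FL","BL","FR","BR"))/4
v=(P["FL"]+P["BL"]-P["FR"]-P["BR"]);th=np.arctan2(-v[0],v[1])
print(ctr,th)
R=np.array([[np.cos(th),-np.sin(th)],[np.sin(th),np.cos(th)]])
for k in P: print(k,(R.T@(P[k]-ctr)[:2]))
for n,uv,z in[("tin",(285,326),.075),("jar",(453,233),.1),("pot",(318,164),.075)]:
    w=at(c,uv,z);print(n,w,R.T@(w-ctr)[:2])
d=np.load("pics/top0.npy")
for uv in[(395,235),(320,240),(285,326),(350,285.),(450,150)]:
    o,r=ray(c,uv);print(uv,o+r*d[int(uv[1]),int(uv[0])])
E
```

```text
FL [0.5396 0.0998 0.095 ]
BL [0.6884 0.1124 0.095 ]
BR [ 0.7132 -0.1855  0.095 ]
FR [ 0.5644 -0.1983  0.095 ]
cB [ 0.6922 -0.0734  0.1035]
cF [ 0.5656 -0.0835  0.1035]
L1 [ 0.5257 -0.0261  0.077 ]
L2 [ 0.5315 -0.1065  0.077 ]
R1 [ 0.5274 -0.1129  0.077 ]
R2 [ 0.5334 -0.1934  0.077 ]
len 0.2991268708563362 0.2989215886737819 0.14933497137449797 0.14937797168605418
[ 0.6264 -0.0429  0.095 ] 0.0829347396054592
FL [-0.0747  0.1494]
BL [0.0747 0.1496]
BR [ 0.0747 -0.1493]
FR [-0.0747 -0.1497]
cB [ 0.0631 -0.0359]
cF [-0.0639 -0.0354]
L1 [-0.099   0.0251]
L2 [-0.0998 -0.0555]
R1 [-0.1044 -0.0615]
R2 [-0.1052 -0.1423]
tin [0.4689 0.0508 0.075 ] [-0.1492  0.1065]
jar [ 0.6362 -0.2523  0.1   ] [-0.0076 -0.2095]
pot [ 0.7682 -0.0095  0.075 ] [0.144  0.0215]
(395, 235) [ 0.634  -0.1501  0.0864]
(320, 240) [ 0.6237 -0.0136  0.1047]
(285, 326) [0.4689 0.0508 0.0758]
(350, 285.0) [ 0.5431 -0.0681  0.0728]
(450, 150) [ 0.8115 -0.2712 -0.0029]
```

```bash
cat >> h.py <<'E'
from scipy.spatial.transform import Rotation as Ro
TH=0.0829;C=np.array([0.6264,-0.0429])
bx=np.array([np.cos(TH),np.sin(TH),0]);by=np.array([-np.sin(TH),np.cos(TH),0])
def W(x,y,z): return np.array([C[0],C[1],0])+x*bx+y*by+np.array([0,0,z])
def B(p): d=np.array(p)-[C[0],C[1],0]; return np.round([d@bx,d@by,p[2]],4)
def Q(xa):
    z=np.array([0,0,-1.]); return Ro.from_matrix(np.c_[xa,np.cross(z,xa),z]).as_quat()
QD=Q(-by);QC=Q(bx)
E
python3 - <<'E'
from h import *
from plant import *
manip.command_gripper(0.0)
manip.move_ptp(W(-.15,-.0155,.16),QD)
manip.servo_line(W(-.15,-.0155,.045),v=.1)
print(get_clock(),B(get_ee_pos()),get_wrist_force(),get_gripper_width())
r=manip.servo_line(W(-.115,-.0155,.045),v=.06,force_limit=15)
r=manip.servo_line(W(-.077,-.0155,.045),v=.025,force_limit=15)
print(r,get_clock(),B(get_ee_pos()),get_wrist_force())
E
```

```text
4.8167 [-0.1495 -0.0157  0.0455] [-0.05329181 -0.18317378  0.39610757] 0.009311460431572266
True 6.8583 [-0.0815 -0.0152  0.0445] [ 0.31056203 -0.3859791   0.27048836]
```

```bash
python3 - <<'E'
from h import *
from plant import *
manip.servo_line(W(-.14,-.0155,.045),v=.12)
manip.servo_line(W(-.14,-.1025,.045),v=.12)
r=manip.servo_line(W(-.122,-.1025,.045),v=.06,force_limit=15)
r=manip.servo_line(W(-.077,-.1025,.045),v=.025,force_limit=15)
print(r,get_clock(),B(get_ee_pos()),get_wrist_force())
manip.servo_line(W(-.15,-.1025,.045),v=.12)
manip.servo_line(W(-.15,-.1025,.16),v=.15)
manip.move_ptp(W(0,-.075,.16),QC)
manip.servo_line(W(0,-.075,.115),v=.1)
print(get_clock(),B(get_ee_pos()))
for n in("scene","wrist","top"):
    p,d=eyes.read_camera(n); cv2.imwrite(f"pics/{n}1.png",p[:,:,::-1])
E
```

```text
True 10.375 [-0.0816 -0.1023  0.0446] [-0.49082683 -0.03266303 -0.24128354]
13.875 [ 1.000e-04 -7.520e-02  1.152e-01]
```

View pics/scene1.png

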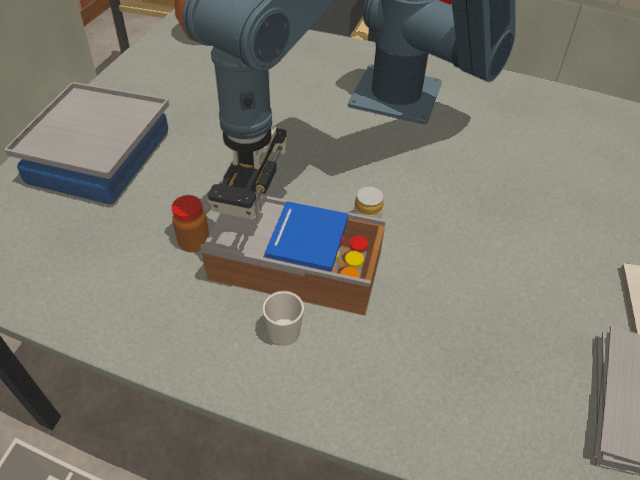

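View pics/wrist1.png

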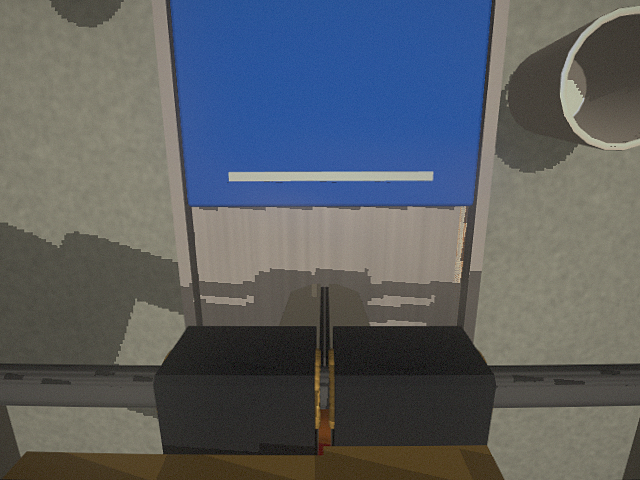

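The wrist view shows the cover edge at row 207, spanning columns 188-475. The fingers (columns 160-490 up close) are centred on the deck behind it. The scene view shows the jar, tin and pot unmoved. Next I lower the fingers and push the cover.

```bash
python3 - <<'E'
from h import *
from plant import *
print(manip.servo_line(W(0,-.075,.0935),v=.04,force_limit=8),B(get_ee_pos()))
r=manip.servo_line(W(0,-.045,.0935),v=.03,force_limit=15)
print(r,B(get_ee_pos()))
r=manip.servo_line(W(0,.029,.0935),v=.03,force_limit=15)
print(r,get_clock(),B(get_ee_pos()),get_wrist_force())
y=B(get_ee_pos())[1]
manip.servo_line(W(0,y-.03,.0935),v=.08)
manip.servo_line(W(0,y-.03,.2),v=.15)
manip.move_ptp(W(-.25,-.15,.25),QC)
print(get_clock())
for n in("scene","top"):
    p,d=eyes.read_camera(n); cv2.imwrite(f"pics/{n}2.png",p[:,:,::-1])
    if n=="top": cv2.imwrite("pics/top2c.png",cv2.resize(p[145:345,240:475,::-1],None,fx=3,fy=3,interpolation=cv2.INTER_CUBIC))
E
```

```text
False [ 0.     -0.075   0.0934]
False [ 0.     -0.0452  0.0935]
True 17.975 [-0.0004  0.0225  0.0932] [ 0.91168549 -1.40325607  0.64069107]
20.4833
```

View pics/top2c.png

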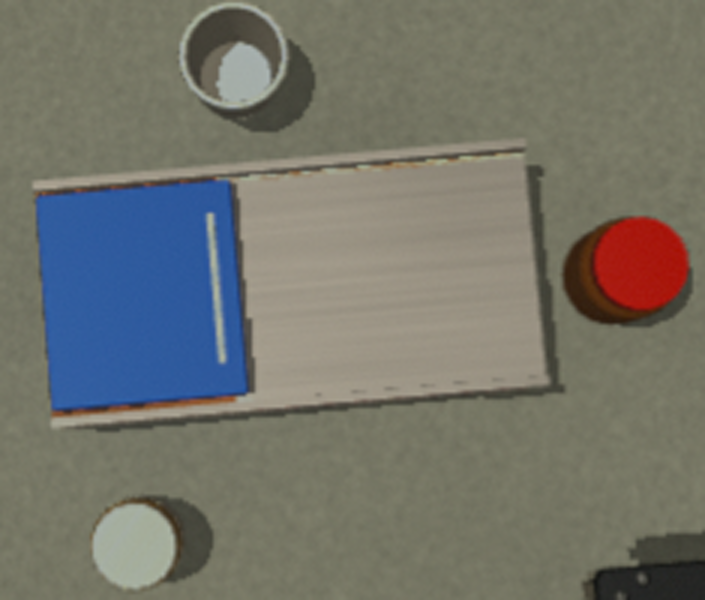

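View pics/scene2.png

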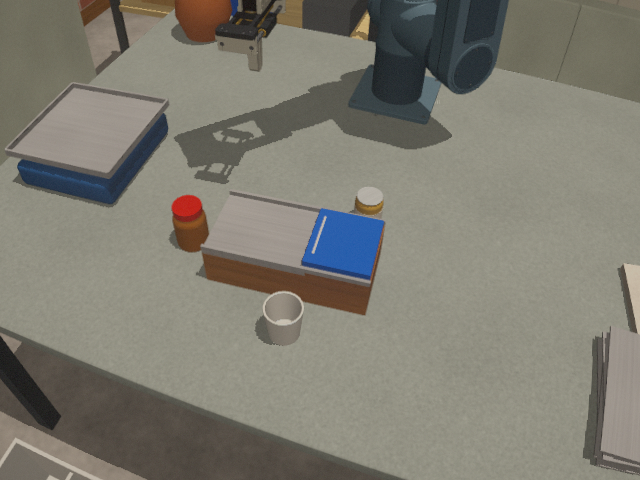

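In the top crop the cover spans the whole bay, with its right edge at about column 240 and its left edge on the box end at about 40. No red drawer fronts project below the front rail. The tin, jar and pot are where they were.

```bash
python3 - <<'E'
from plant import *
print(get_clock(),get_wrist_force()); ticket.job_done()
E
```

```text
20.5833 [ 0.01101625 -0.20082827  0.29470686]
the job is handed in; nothing more can be done
```

The spice box is closed up: with the gripper shut, I pushed the left drawer, the right drawer and then the cover home from outside, and handed the job in at 20.6 s of the 51 s allowed.

- **Drawers:** each push ended on the 15 N force limit, well above the 1.5 N sliding force. The drawer faces were then at box x of about -74 mm, against -75 mm when home, which is within the calibration error. From above, neither front sticks out past the rail. I did not take a direct front view of the closed drawers.
- **Cover:** the push ended on its 15 N force limit with the right-hand edge at box y 30.0 mm, exactly the shut position. Both final pictures show the bay fully covered.
- **Surroundings:** the tin, jar and pot look unmoved in the final pictures, and the arm was clear of everything when I handed in.

No checks failed or disagreed.

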